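# Lean the frame moulding on the drying stand

### The arm

A 6-joint arm with a two-finger parallel gripper is mounted at the origin on the work surface. World frame = base frame: x ahead of the robot, y to its left, z up, the work surface at z = 0. Lengths are in m, angles in rad, forces in N, time in s.
With the tool pointing down it reaches from about 0.25 to 0.775 m from the base axis. Payload 4 kg.
Tool frame: the origin (TCP) lies at the very end of the fingers, on their centre line; the grasp point (between the pads) lies hold_point_z behind it (hold_point_z is the distance from the TCP to the grasp point, in m); z points along the fingers, y is the direction in which the jaws open and shut (so a half turn about z gives the same grasp; the last joint's range is limited). The gripper opens to 94 mm and grips with 3 to 60 N. Pads are 16 mm wide; open, the fingers measure 119 mm over their backs; the gripper's body (75 mm by 177 mm) begins 78 mm behind the grasp point.
Start: joints at [-0.103, 0.087, 1.371, -0, 1.684, -0.103], TCP at [0.55, -0, 0.206] pointing down, gripper open.
Joint ranges: [-3.1, 3.1], [-0.76, 2.03], [0.27, 2.55], [-1.08, 4.22], [0.17, 2.65], [-2.57, 2.57]. Speed limits (rad/s): [2.79, 2.79, 3.14, 3.14, 3.14, 3.14].

### API

Orientations are given as [roll, pitch, yaw] about the fixed x, y, z axes, in that order (R = Rz(yaw) Ry(pitch) Rx(roll)).
In Python, from bench import * gives the robot as it stands.
- The arm moves only by the tool step_arm, never from a script. Its argument "increments" is text: rows parted by semicolons, each of 6 numbers parted by spaces: the shift along the tool's x, y, z in cm, then the turn, a rotation vector about the tool's x, y, z in rad. A call has 1 to 5 rows; each row shifts and turns the commanded pose from where the row before left it, along the tool's axes as they then stand; what a row does not reach is not made up. A row lasts 1/10 s, in which the tool goes at most 50 mm and 8.59 degrees, less where a joint would pass 70% of its speed; a pose out of reach is approached as far as the arm can. A call is refused whole if a number of a shift passes 5 or a number of a turn 0.15, either way. A call with a gripper value outside its range is refused whole. "claw" is the gripper's target within -1 to 1 (shut at 1, half-way at 0, fully open at -1), set as the call begins (left out, the last holds). The fingers move at their own pace and stop on an object; the grip force is fixed at half the most. Time passes only in rows, so rows that do not move let the fingers close. It gives the time, the measured TCP pose, the force and the opening at its end, in the units of the state.
- get_obs(): the state, without advancing time (a new reading comes with each control period).
- snapshot(name): name is "scene" or "side" or "wrist"; returns the picture (400x640x3 uint8, red, green, blue); there is no depth.
- calibration(name): a dict with "camera_matrix" (3x3 intrinsics, pixels), "eye" and "orientation" of the camera in the world; the wrist camera has in their place "tool_from_camera" (4x4, takes a point from camera to tool coordinates, whose origin is the TCP and whose axes are the flange's). Camera axes: x right, y up, looking along -z (the intrinsics and any distortion apply to the point x, -y, -z); pixel columns grow to the right and rows downward; lengths in m; the calibration is good to about 2 mm. A picture is of the moment at which its call begins: read the wrist's pose just before it. calibration takes no time and is no camera call.
- close_job(): hands the job in, once; it reports no verdict.
The state is a dict: "time": time; "joint_positions": joint angles; "qvel": joint speeds; "joint_torque": joint torques, N m; "tool_pos": TCP position; "ee_rot": TCP orientation; "wrist_force": force on the tool from outside, world axes, zero at the start; "wrist_torque": the same for the moment, N m; "width": finger opening in m.
Only numpy, scipy, OpenCV 4.12 (cv2) and the standard library are available. Lean on these libraries where they do the work, as an engineer would, in place of code of your own. Each camera call takes 0.05 s, during which the arm holds its last target. There are 200 camera calls.

### The job

Lean the long strip of picture-frame moulding on the plywood drying stand: its foot down on the stand's base board against the low stop batten, its head against the upright board, beaded face outwards (up) and the strip square to the stand and wholly within its width. Let go of it so that it rests there by itself, and leave the short offcut of the same moulding where it lies.

Things in the scene. Friction and masses are not known exactly. Their poses are not given: they have to be found in the camera images.
- strip: Long strip of wooden frame moulding, loose, 240 mm long (x), 40 mm wide (y): flat back, 16 mm thick, plus a bead 20 mm wide and 5 mm high along its face (21 mm in all). About 0.14 kg, ends alike. Starts flat on the table, bead up, its x within 20 degrees of world x. Origin: centre of its flat back (the underside as it lies); z points out of the beaded face.
- offcut: The short offcut of the same moulding, loose: 130 mm long (its x), otherwise the same section and axes. A bystander lying flat beside the strip, either side. Origin: centre of its flat back.
- stand: Fixed plywood stand, 130 mm wide (y), sides open. Base board: top at z = 12 mm. Front (-x, robot side): stop batten 18 mm thick, inner face x = -92, top z = 34. Back: upright board, face x = +92, top z = 212. Strip fully home leans about 45 degrees, centre of its back at x = 7, z = 97. Origin: on the table under the middle of the gap; x from stop to upright, within 18 degrees of world x; z up.

How it is judged:
By the outcome, as a careful person would: the job done as asked, in the order asked, and still so for the second after the job is handed in, with the robot touching nothing.
It also fails if it takes over 42 s, if anything falls off the work surface, if the arm or the gripper's body presses on something with over 40 N, if the wrist force passes 120 N, or if a joint passes its speed limit or range.

## Working session

There is one attempt and no reset: what is moved stays moved. The work goes in short steps, Python scripts to look and compute and a tool call to move; the robot and the scene stay as the last step left them, time stands still between calls to the robot, and variables do not carry over. Pictures are saved under pics/ and viewed, about 8 in all and at most 12, crops included, and the job is handed in when it is done.

Besides the shell and the picture viewer there is one more tool, called after "Request:" in YAML: its name, and indented under it one key for each argument. step_arm: Moves the arm, as the interface text tells. Its arguments: {"type":"object","properties":{"increments":{"type":"string"},"claw":{"type":"number"}},"required":["increments"]}

```bash
ls; mkdir -p pics; python3 - <<'E'
from bench import *
import cv2, numpy as np
for n in ("scene","side"):
    im=snapshot(n); cv2.imwrite(f"pics/{n}0.png",im[:,:,::-1])
    c=calibration(n); print(n,c)
print(calibration("wrist"))
o=get_obs();print(o)
try: print(hold_point_z)
except Exception as e: print(e)
E
python3 -c "
import cv2,numpy as np
a=cv2.imread('pics/scene0.png');b=cv2.imread('pics/side0.png')
" 
```

```text
pics
scene {'camera_matrix': array([[383.36975148,   0.        , 322.74976501],
       [  0.        , 383.36975148, 199.44392094],
       [  0.        ,   0.        ,   1.        ]]), 'eye': array([ 0.73288814, -0.26916542,  0.6280586 ]), 'orientation': array([ 0.57315087, -0.0120073 ,  0.61665041])}
side {'camera_matrix': array([[373.36507767,   0.        , 326.96723297],
       [  0.        , 373.36507767, 197.72794794],
       [  0.        ,   0.        ,   1.        ]]), 'eye': array([0.4306407 , 0.54001551, 0.62073199]), 'orientation': array([ 0.71987579,  0.01768548, -3.0511883 ])}
{'camera_matrix': array([[307.45790261,   0.        , 316.65906493],
       [  0.        , 307.45790261, 199.54763626],
       [  0.        ,   0.        ,   1.        ]]), 'tool_from_camera': array([[ 1.17344123e-04,  9.61854156e-01,  2.73562734e-01,
         7.99545057e-02],
       [ 9.99999963e-01, -4.51892988e-05, -2.70060920e-04,
         4.79723470e-04],
       [-2.47397111e-04,  2.73562755e-01, -9.61854125e-01,
        -1.78524400e-01],
       [ 0.00000000e+00,  0.00000000e+00,  0.00000000e+00,
         1.00000000e+00]])}
{'time': 0.1, 'joint_positions': array([-1.03096163e-01,  8.78922703e-02,  1.37207573e+00, -1.01554626e-05,
        1.68360662e+00, -1.03090459e-01]), 'qvel': array([-0.00027619, -0.00226215, -0.00466838,  0.000941  , -0.00061403,
        0.00051176]), 'joint_torque': array([ 2.25695316e-03, -3.41256917e+01, -3.03301656e+01,  7.19034858e-02,
        3.05556308e-02, -9.49158243e-05]), 'tool_pos': array([5.49511431e-01, 4.44830768e-05, 2.04429013e-01]), 'ee_rot': array([-3.13962017e+00, -1.93920895e-04,  1.57078930e+00]), 'wrist_force': array([ 0.88257203,  0.28777924, -1.0827259 ]), 'wrist_torque': array([-0.01546455,  0.0259908 ,  0.00709397]), 'width': 0.09382304492466649}
0.0188
```

View both.

View pics/scene0.png

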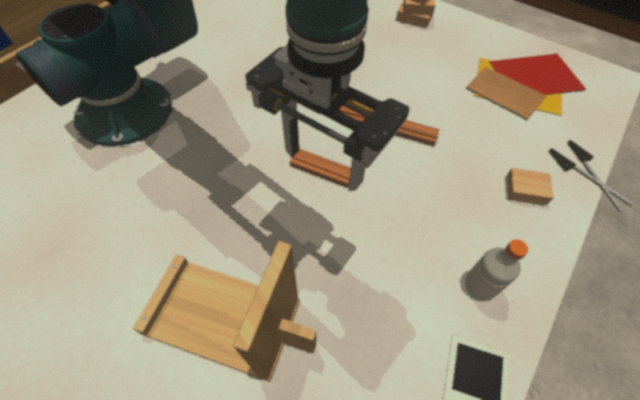

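View pics/side0.png

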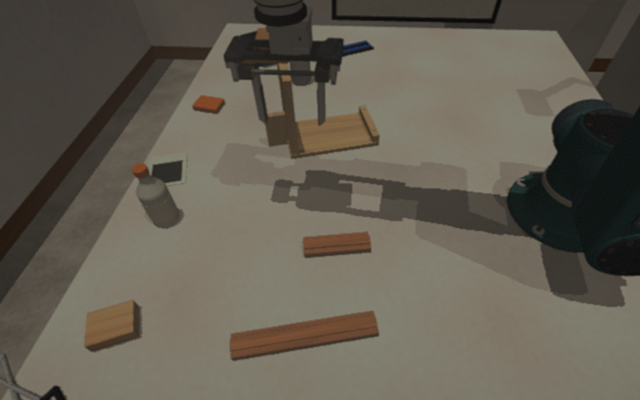

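```bash
python3 - <<'E'
import cv2,numpy as np
b=cv2.imread('pics/side0.png');a=cv2.imread('pics/scene0.png')
cv2.imwrite('pics/c1.png',cv2.resize(b[225:365,220:390],None,fx=4.2,fy=4.2,interpolation=2))
cv2.imwrite('pics/c2.png',cv2.resize(a[235:385,130:320],None,fx=4,fy=4,interpolation=2))
E
```

```text
(no output)
```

View pics/c1.png

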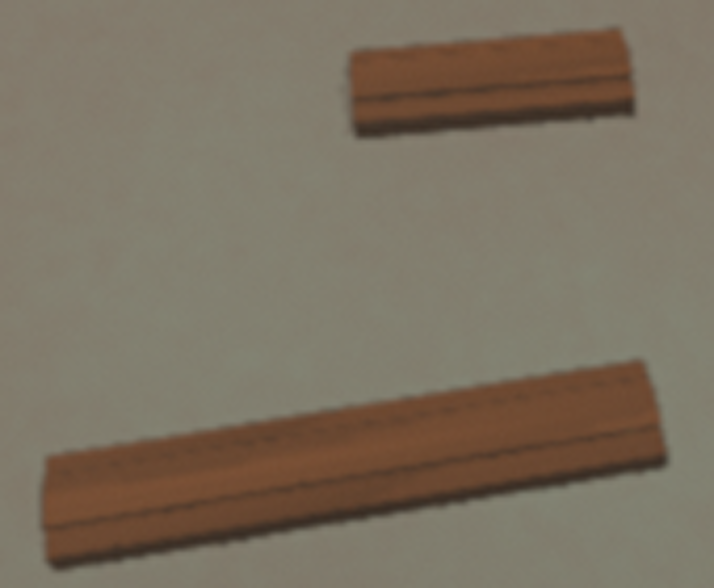

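View pics/c2.png

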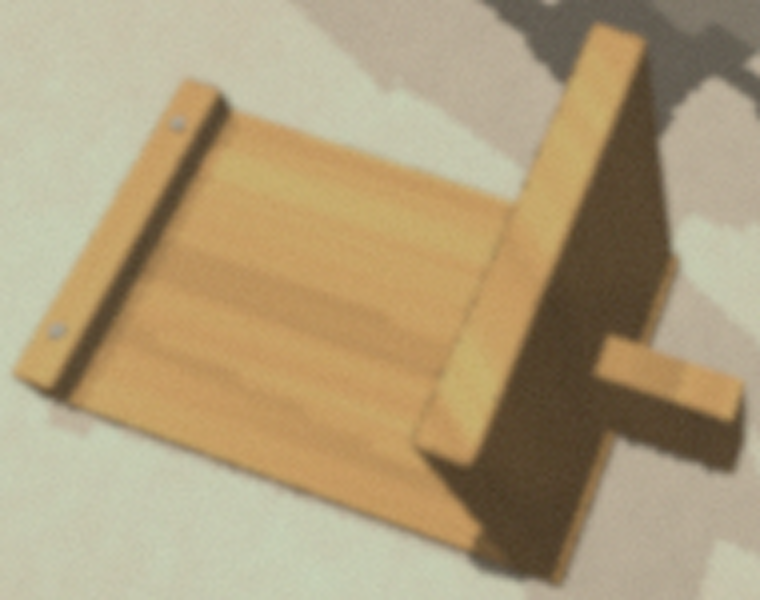

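```bash
cat > h.py <<'E'
import numpy as np, cv2
from scipy.spatial.transform import Rotation as Ro
from scipy.optimize import least_squares
from bench import *
def proj(n,P):
    c=calibration(n); R=Ro.from_euler('xyz',c['orientation']).as_matrix()
    q=(np.asarray(P)-c['eye'])@R*[1,-1,-1]
    uv=q@np.array(c['camera_matrix']).T
    return uv[:,:2]/uv[:,2:]
def wpts(p,L):
    L=np.asarray(L)/1000.; c,s=np.cos(p[2]),np.sin(p[2])
    return np.c_[p[0]+c*L[:,0]-s*L[:,1],p[1]+s*L[:,0]+c*L[:,1],L[:,2]]
def fit(n,L,uv,p0):
    r=least_squares(lambda p:(proj(n,wpts(p,L))-uv).ravel(),p0)
    return r.x,r.fun.reshape(-1,2).round(1).tolist()
E
python3 - <<'E'
from h import *
f=lambda a:np.array(a)/4.2+[220,225]
print(fit('side',[(120,-20,16),(-120,-20,16),(120,20,0),(-120,20,0)],f([(47,457),(641,361),(57,568),(665,465)]),[.5,.2,0]))
print(fit('side',[(65,-20,16),(-65,-20,16),(65,20,0),(-65,20,0)],f([(350,52),(620,30),(358,136),(634,114)]),[.5,.1,0]))
g=lambda a:np.array(a)/4+[130,235]
L=[(-110,65,34),(-110,-65,34),(92,65,212),(92,-65,212),(-92,65,34),(-92,-65,12)]
U=g([(187,80),(15,373),(600,24),(417,440),(220,93),(72,400)])
print(fit('scene',L,U,[.5,-.2,0])); print(fit('scene',L[2:],U[2:],[.5,-.2,0]))
E
```

```text
(array([0.49864271, 0.30850276, 0.25035894]), [[-0.3, -0.9], [0.9, -1.2], [-0.8, 0.9], [0.2, 0.7]])
(array([0.45939504, 0.12637373, 0.17925126]), [[-0.2, -0.7], [0.7, -0.9], [-0.6, 0.9], [0.1, 0.5]])
(array([ 0.50455016, -0.21373615,  0.30388729]), [[-0.3, -1.3], [-1.0, 0.6], [-0.0, -1.7], [-0.3, 1.5], [1.0, -1.5], [0.7, 1.3]])
(array([ 0.50422453, -0.21389733,  0.30477183]), [[-0.3, -1.8], [-0.5, 1.4], [0.8, -1.5], [0.5, 1.3]])
```

Request:
step_arm:
  increments: "4.4 -0.7 1 0 0 0;4.4 -0.7 1 0 0 0;4.4 -0.7 1 0 0 0;4.4 -0.7 1 0 0 0;4.4 -0.7 1 0 0 0"

```text
time: 0.6
tool_pos: [0.5142, 0.2215, 0.1546]
ee_rot: [-3.141, 0.0, 1.571]
wrist_force: [0.6, 0.3, -0.2]
width: 0.0939
```

Request:
step_arm:
  increments: "4.4 -0.7 1 0 0 0.147;4 -1 1 0 0 0.147;0 0 0 0 0 0.147;0 0 0 0 0 0.147;0 0 0 0 0 0.147"

```text
time: 1.1
tool_pos: [0.5033, 0.3045, 0.1346]
ee_rot: [-3.141, 0.002, 0.834]
wrist_force: [-0.2, -0.7, 0.2]
width: 0.0943
```

Request:
step_arm:
  increments: "0 0 0 0 0 0.147;0 0 0 0 0 0.147;0 0 0 0 0 0.147;0 0 0 0 0 0.147;0 0 0 0 0 0"

```text
time: 1.6
tool_pos: [0.5037, 0.3039, 0.135]
ee_rot: [3.141, 0.001, 0.251]
wrist_force: [-1.0, 0.5, -0.7]
width: 0.0937
```

```bash
python3 - <<'E'
from h import *
o=get_obs();im=snapshot("wrist");cv2.imwrite("pics/w1.png",im[:,:,::-1])
print(o['time'],o['tool_pos'],o['ee_rot'],o['joint_positions'])
E
```

```text
1.6 [0.5037052  0.30387811 0.13499133] [3.14131039e+00 1.24641936e-03 2.51245303e-01] [ 4.46489412e-01  1.96303779e-01  1.38781726e+00 -3.50857666e-05
  1.55874911e+00  1.76604070e+00]
```

View pics/w1.png

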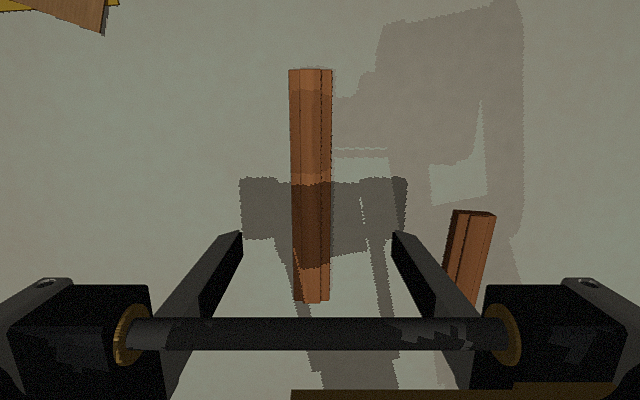

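```bash
cat >> h.py <<'E'
def wproj(o,P):
    c=calibration('wrist');T=np.array(c['tool_from_camera']);R=Ro.from_euler('xyz',o['ee_rot']).as_matrix()
    t=(np.asarray(P)-o['tool_pos'])@R
    q=((t-T[:3,3])@T[:3,:3])*[1,-1,-1]
    uv=q@np.array(c['camera_matrix']).T
    return uv[:,:2]/uv[:,2:]
E
python3 - <<'E'
from h import *
o=dict(tool_pos=np.array([0.5037,0.3039,0.1350]),ee_rot=[3.14131,0.00125,0.25125])
L=[(120,20,16),(120,-20,16),(-120,20,16),(-120,-20,16)]
uv=np.array([(289,70),(332,69),(295,302),(328.5,301)])
r=least_squares(lambda p:(wproj(o,wpts(p,L))-uv).ravel(),[.5,.3,.25]);print(r.x,r.fun.round(1))
print(get_obs()['tool_pos'])
E
```

```text
[0.4995818  0.30849908 0.25232995] [-0.9 -0.7  0.7  0.3 -1.1 -0.1  1.3  0.9]
[0.50374908 0.30393163 0.1351159 ]
```

Request:
step_arm:
  increments: "-0.3 -0.5 4 0 0 0;0 0 4 0 0 0;0 0 3 0 0 0;0 0 1.5 0 0 0;0 0 0.6 0 0 0"

```text
time: 2.15
tool_pos: [0.4987, 0.3075, 0.0027]
ee_rot: [3.141, 0.004, 0.252]
wrist_force: [-0.5, 0.4, 0.6]
width: 0.0939
```

Request:
step_arm:
  increments: "0 0 0 0 0 0;0 0 0 0 0 0;0 0 0 0 0 0;0 0 0 0 0 0;0 0 0 0 0 0"
  claw: 1

```text
time: 2.65
tool_pos: [0.5005, 0.3084, 0.0057]
ee_rot: [-3.141, -0.002, 0.251]
wrist_force: [-0.1, 0.1, 0.4]
width: 0.0576
```

Request:
step_arm:
  increments: "0 0 0 0 0 0;0 0 0 0 0 0;0 0 0 0 0 0"

```text
time: 2.95
tool_pos: [0.4999, 0.3083, 0.0048]
ee_rot: [-3.141, -0.0, 0.251]
wrist_force: [-0.6, -0.8, 1.0]
width: 0.0397
```

Request:
step_arm:
  increments: "0 0 -3 0 0 0;0 0 -5 0 0 0;0 0 -5 0 0 -0.0525;0 0 -5 0 0 0;0 0 -5 0 0 0"

```text
time: 3.45
tool_pos: [0.4994, 0.3079, 0.2362]
ee_rot: [3.141, 0.001, 0.304]
wrist_force: [1.3, -0.1, -1.5]
width: 0.0397
```

Request:
step_arm:
  increments: "0 0 0 0 0.14 0;0 0 0 0 0.14 0;0 0 0 0 0.14 0;0 0 0 0 0.14 0;0 0 0 0 0.14 0"

```text
time: 3.95
tool_pos: [0.4995, 0.308, 0.2354]
ee_rot: [-3.141, -0.706, 0.303]
wrist_force: [0.1, -0.7, -0.7]
width: 0.0396
```

Request:
step_arm:
  increments: "0 0 0 0 0.14 0;0 0 0 0 0 0"

```text
time: 4.15
tool_pos: [0.4929, 0.3047, 0.2213]
ee_rot: [3.134, -0.821, 0.31]
wrist_force: [-1.6, -1.6, -3.6]
width: 0.0398
```

```bash
cat >> h.py <<'E'
S=np.array([.5043,-.2138,.304])
def delta(tx,ty,tz,th):  # stand-frame strip back centre mm, lean deg -> tool increments
    o=get_obs();R=Ro.from_euler('xyz',o['ee_rot'])
    t=np.radians(th);Rt=Ro.from_euler('z',S[2])*Ro.from_euler('y',-t)*Ro.from_euler('x',np.pi)
    tgt=wpts(S,[(tx-4.8*np.sin(t),ty,tz+4.8*np.cos(t))])[0]
    print(o['time'],o['tool_pos'].round(4),o['ee_rot'].round(3),'q',o['joint_positions'].round(2),'F',o['wrist_force'].round(1))
    print('shift cm',(R.inv().apply(tgt-o['tool_pos'])*100).round(2),'rot',(R.inv()*Rt).as_rotvec().round(3))
E
python3 -c "
from h import *
delta(-30,0,225,48)"
```

```text
4.15 [0.4929 0.3047 0.2213] [ 3.134 -0.821  0.31 ] q [ 0.58 -0.38  1.97 -0.29  0.77  1.97] F [-1.6 -1.6 -3.6]
shift cm [-11.8   49.81 -13.33] rot [0.003 0.017 0.004]
```

Request:
step_arm:
  increments: "-2.5 3 -2.7 0 0 0;-2.5 3 -2.7 0 0 0;-2.5 3 -2.7 0 0 0;-2.5 3 -2.7 0 0 0;-1.8 3.8 -2.5 0 0 0"

```text
time: 4.65
tool_pos: [0.441, 0.1322, 0.2369]
ee_rot: [3.137, -0.794, 0.31]
wrist_force: [0.4, -0.4, -1.7]
width: 0.0395
```

Request:
step_arm:
  increments: "0 4 0 0 0 0;0 4 0 0 0 0;0 4 0 0 0 0;0 4 0 0 0 0;0 4 0 0 0 0"

```text
time: 5.15
tool_pos: [0.5015, -0.0635, 0.2402]
ee_rot: [3.131, -0.799, 0.308]
wrist_force: [0.8, 0.8, -1.6]
width: 0.0395
```

```bash
python3 -c "
from h import *
delta(-30,0,225,48)"
```

```text
5.15 [ 0.5015 -0.0635  0.2402] [ 3.131 -0.799  0.308] q [-0.67 -0.51  2.    0.68  1.21  0.49] F [ 0.8  0.8 -1.6]
shift cm [-6.19 14.45 -4.49] rot [0.008 0.039 0.003]
```

Request:
step_arm:
  increments: "-2 2 -1.5 0 0 0;-2 3 -1.5 0 0.02 0;-2.2 3 -1.5 0 0.02 0;0 3 0 0 0 0;0 3.4 0 0 0 0"

```text
time: 5.65
tool_pos: [0.4705, -0.2242, 0.2265]
ee_rot: [3.13, -0.838, 0.307]
wrist_force: [0.4, 0.1, -1.2]
width: 0.0397
```

```bash
python3 -c "
from h import *
delta(-30,0,225,48);delta(5,0,180,48);delta(5,0,120,48)"
```

```text
5.65 [ 0.4705 -0.2242  0.2265] [ 3.13  -0.838  0.307] q [-1.09 -0.29  1.9   0.83  1.4   0.09] F [ 0.4  0.1 -1.2]
shift cm [0.25 0.02 0.01] rot [0.009 0.    0.002]
5.65 [ 0.4705 -0.2242  0.2265] [ 3.13  -0.838  0.307] q [-1.09 -0.29  1.9   0.83  1.4   0.09] F [ 0.4  0.1 -1.2]
shift cm [-0.75 -0.04  5.63] rot [0.009 0.    0.002]
5.65 [ 0.4705 -0.2242  0.2265] [ 3.13  -0.838  0.307] q [-1.09 -0.29  1.9   0.83  1.4   0.09] F [ 0.4  0.1 -1.2]
shift cm [-5.21 -0.08  9.64] rot [0.009 0.    0.002]
```

Request:
step_arm:
  increments: "-0.3 0 2 0.009 0.035 0;-0.3 0 2 0 0.035 0;0 0 1.6 0 0 0;0 0 0 0 0 0"

```text
time: 6.05
tool_pos: [0.5084, -0.2092, 0.1833]
ee_rot: [-3.138, -0.906, 0.306]
wrist_force: [-0.6, -0.2, -0.5]
width: 0.0394
```

```bash
python3 -c "
from h import *
delta(8,0,140,52)
a=snapshot('scene');b=snapshot('side');cv2.imwrite('pics/p1.png',np.vstack([cv2.resize(a[180:390,80:400],None,fx=2,fy=2)[:,:640],cv2.resize(b[0:190,180:450],None,fx=1.0,fy=1.0,interpolation=2)[:, :].repeat(1,0) if 0 else np.zeros((1,640,3),np.uint8)])[:,:,::-1])
"
```

```text
6.05 [ 0.5084 -0.2092  0.1833] [-3.138 -0.906  0.306] q [-1.02 -0.21  1.97  0.93  1.27 -0.  ] F [-0.6 -0.2 -0.5]
shift cm [-3.24  0.33  2.4 ] rot [-0.005  0.001  0.001]
```

View pics/p1.png

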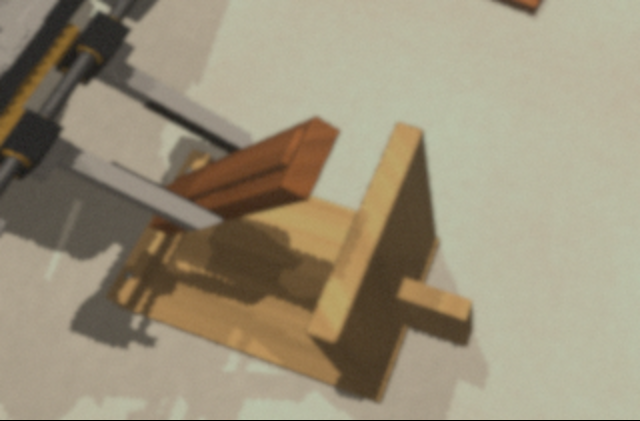

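Request:
step_arm:
  increments: "-1.6 0.3 1.2 0 0 0;-1.6 0 1.2 0 0 0;-0.7 0 0.6 0 0 0;-0.7 0 0.5 0 0 0;0 0 0 0 0 0"

```text
time: 6.65
tool_pos: [0.5075, -0.2116, 0.125]
ee_rot: [-3.138, -0.906, 0.303]
wrist_force: [-0.4, -0.1, -0.5]
width: 0.0394
```

```bash
python3 -c "
from h import *
delta(8,0,106.6,52)"
```

```text
6.65 [ 0.5075 -0.2116  0.125 ] [-3.138 -0.906  0.303] q [-1.03 -0.14  2.04  0.97  1.19 -0.12] F [-0.4 -0.1 -0.5]
shift cm [-1.18  0.12  1.  ] rot [-0.003  0.001 -0.001]
```

Request:
step_arm:
  increments: "-0.4 0.1 0.3 0 0 0;-0.4 0 0.3 0 0 0;-0.3 0 0.25 0 0 0;0 0 0 0 0 0"

```text
time: 7.05
tool_pos: [0.5076, -0.2121, 0.1106]
ee_rot: [-3.137, -0.906, 0.302]
wrist_force: [0.2, -1.1, -1.5]
width: 0.0396
```

Request:
step_arm:
  increments: "-0.15 0 0.12 0 0 0;0 0 0 0 0 0"

```text
time: 7.25
tool_pos: [0.508, -0.2125, 0.1096]
ee_rot: [-3.139, -0.907, 0.304]
wrist_force: [-0.3, -0.2, -1.1]
width: 0.0397
```

Request:
step_arm:
  increments: "-0.15 0 0.12 0 0 0;0 0 0 0 0 0"

```text
time: 7.45
tool_pos: [0.5086, -0.2125, 0.1089]
ee_rot: [-3.14, -0.909, 0.304]
wrist_force: [1.0, 1.8, 4.4]
width: 0.0393
```

Request:
step_arm:
  increments: "-0.18 0 -0.24 0 0 0;-0.18 0 -0.24 0 0 0;0 0 0 0 0 0"

```text
time: 7.75
tool_pos: [0.5025, -0.2149, 0.1089]
ee_rot: [-3.141, -0.908, 0.305]
wrist_force: [3.7, 0.8, 4.5]
width: 0.0394
```

Request:
step_arm:
  increments: "-0.12 0 -0.16 0 0 0;0 0 0 0 0 0"

```text
time: 7.95
tool_pos: [0.5007, -0.2155, 0.1089]
ee_rot: [-3.141, -0.908, 0.305]
wrist_force: [2.9, 1.2, 5.4]
width: 0.0396
```

Request:
step_arm:
  increments: "-0.12 0 -0.16 0 0 0;0 0 0 0 0 0"

```text
time: 8.15
tool_pos: [0.4987, -0.216, 0.1089]
ee_rot: [-3.141, -0.908, 0.305]
wrist_force: [3.6, 1.6, 4.9]
width: 0.0394
```

Request:
step_arm:
  increments: "-0.12 0 -0.16 0 0 0;0 0 0 0 0 0"

```text
time: 8.35
tool_pos: [0.4971, -0.2166, 0.1094]
ee_rot: [-3.141, -0.909, 0.305]
wrist_force: [4.8, 1.5, 5.9]
width: 0.0397
```

Request:
step_arm:
  increments: "-0.12 0 -0.16 0 0 0;0 0 0 0 0 0"

```text
time: 8.55
tool_pos: [0.4959, -0.217, 0.1103]
ee_rot: [-3.141, -0.911, 0.305]
wrist_force: [7.6, 2.3, 6.7]
width: 0.0399
```

```bash
python3 -c "
from h import *
delta(0,0,102,48.5);delta(4.5,0,97.5,45)"
```

```text
8.55 [ 0.4959 -0.217   0.1103] [-3.141 -0.911  0.305] q [-1.06 -0.12  2.06  0.98  1.19 -0.18] F [7.6 2.3 6.7]
shift cm [-0.07 -0.06  0.75] rot [-0.001 -0.065  0.   ]
8.55 [ 0.4959 -0.217   0.1103] [-3.141 -0.911  0.305] q [-1.06 -0.12  2.06  0.98  1.19 -0.18] F [7.6 2.3 6.7]
shift cm [-0.13 -0.06  1.38] rot [-0.001 -0.126  0.001]
```

Request:
step_arm:
  increments: "0 0 0.25 0 -0.022 0;0 0 0.25 0 -0.022 0;-0.05 0 0.25 0 -0.022 0;0 0 0 0 0 0"

```text
time: 8.95
tool_pos: [0.5015, -0.2152, 0.1052]
ee_rot: [3.141, -0.845, 0.306]
wrist_force: [6.1, 2.6, 5.3]
width: 0.0394
```

Request:
step_arm:
  increments: "0 0 0.2 0 -0.018 0;0 0 0.2 0 -0.018 0;0 0 0 0 0 0"

```text
time: 9.25
tool_pos: [0.5043, -0.2144, 0.1024]
ee_rot: [3.141, -0.808, 0.306]
wrist_force: [6.8, 2.2, 6.8]
width: 0.0398
```

Request:
step_arm:
  increments: "0 0 0.12 0 -0.01 0;0 0 0 0 0 0"

```text
time: 9.45
tool_pos: [0.505, -0.2142, 0.1015]
ee_rot: [3.141, -0.799, 0.305]
wrist_force: [6.9, 2.1, 5.0]
width: 0.0395
```

Request:
step_arm:
  increments: "0 0 0.12 0 -0.01 0;0 0 0 0 0 0"

```text
time: 9.65
tool_pos: [0.5058, -0.214, 0.1007]
ee_rot: [3.141, -0.789, 0.305]
wrist_force: [6.2, 1.8, 5.4]
width: 0.0396
```

```bash
python3 -c "
from h import *
a=snapshot('scene');b=snapshot('side')
cv2.imwrite('pics/p2.png',np.vstack([cv2.resize(a[230:380,125:315],None,fx=3,fy=3,interpolation=2),cv2.resize(b[60:170,230:420],None,fx=3,fy=3,interpolation=2)[:240]])[:598,:,::-1])
"
```

```text
(no output)
```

View pics/p2.png

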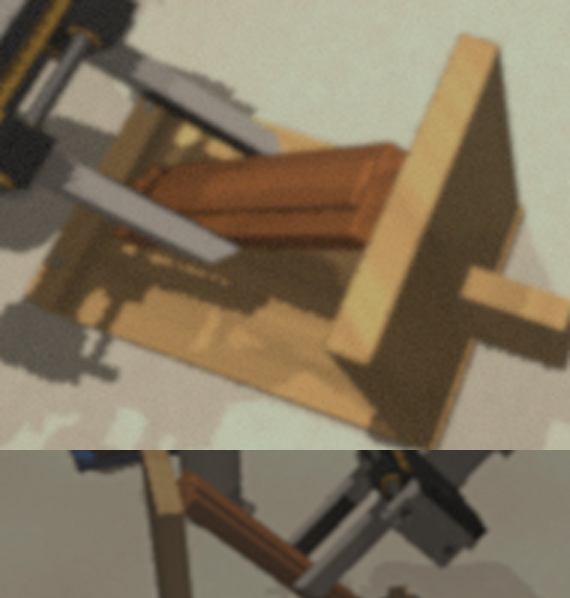

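Request:
step_arm:
  increments: "0 0 0.15 0 -0.013 0;0 0 0 0 0 0"

```text
time: 9.95
tool_pos: [0.5065, -0.2139, 0.1]
ee_rot: [3.14, -0.775, 0.306]
wrist_force: [-0.2, 1.7, 9.6]
width: 0.0394
```

Request:
step_arm:
  increments: "0 0 0.15 0 -0.013 0;0 0 0 0 0 0"

```text
time: 10.15
tool_pos: [0.5067, -0.2139, 0.0995]
ee_rot: [3.139, -0.76, 0.309]
wrist_force: [-12.0, 2.0, 16.5]
width: 0.0393
```

Request:
step_arm:
  increments: "0 0 0.15 0 -0.013 0;0 0 0 0 0 0"

```text
time: 10.35
tool_pos: [0.507, -0.2138, 0.0988]
ee_rot: [3.138, -0.746, 0.31]
wrist_force: [-19.5, 0.8, 21.1]
width: 0.0395
```

Request:
step_arm:
  increments: "0 0 -0.15 0 0.013 0;-0.1 0 -0.1 0 0.01 0;0 0 0 0 0 0"

```text
time: 10.65
tool_pos: [0.5066, -0.2143, 0.0994]
ee_rot: [3.14, -0.774, 0.305]
wrist_force: [5.1, 2.9, 7.7]
width: 0.0395
```

Request:
step_arm:
  increments: "0 0 0 0 0 0;0 0 0 0 0 0;0 0 0 0 0 0;0 0 0 0 0 0;0 0 0 0 0 0"
  claw: -1

```text
time: 11.15
tool_pos: [0.5044, -0.2132, 0.0954]
ee_rot: [-3.138, -0.767, 0.303]
wrist_force: [-0.2, 0.4, 0.2]
width: 0.0762
```

Request:
step_arm:
  increments: "0 0 0 0 0 0;0 0 0 0 0 0;0 0 0 0 0 0;0 0 0 0 0 0;0 0 0 0 0 0"

```text
time: 11.65
tool_pos: [0.5048, -0.2133, 0.0961]
ee_rot: [-3.139, -0.768, 0.304]
wrist_force: [-0.4, -0.2, 0.4]
width: 0.0939
```

Request:
step_arm:
  increments: "0 0 -1 0 0 0;0 0 -2 0 0 0;0 0 -3 0 0 0;0 0 -3 0 0 0;0 0 0 0 0 0"

```text
time: 12.15
tool_pos: [0.445, -0.2351, 0.1647]
ee_rot: [3.134, -0.77, 0.308]
wrist_force: [-0.5, -1.0, -0.0]
width: 0.0939
```

```bash
python3 -c "
from h import *
o=get_obs();print(o['time'],o['tool_pos'],o['ee_rot'],o['joint_positions'].round(2))
a=snapshot('scene');b=snapshot('side');w=snapshot('wrist')
cv2.imwrite('pics/w3.png',w[:,:,::-1])
cv2.imwrite('pics/p3.png',np.vstack([cv2.resize(a[230:380,125:315],None,fx=3,fy=3,interpolation=2),cv2.resize(b[60:108,230:420],None,fx=3,fy=3,interpolation=2)])[:,:,::-1])
"
```

```text
12.15 [ 0.44496496 -0.23507127  0.16472151] [ 3.13364275 -0.76963214  0.30804431] [-1.12 -0.25  1.97  0.78  1.36  0.  ]
```

View pics/p3.png

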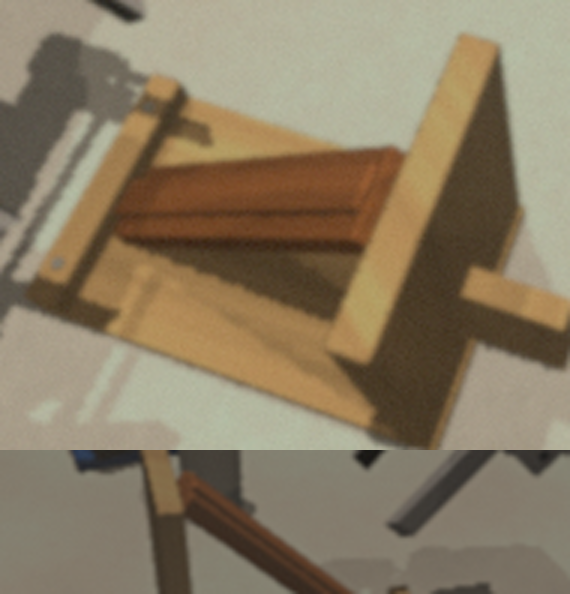

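View pics/w3.png

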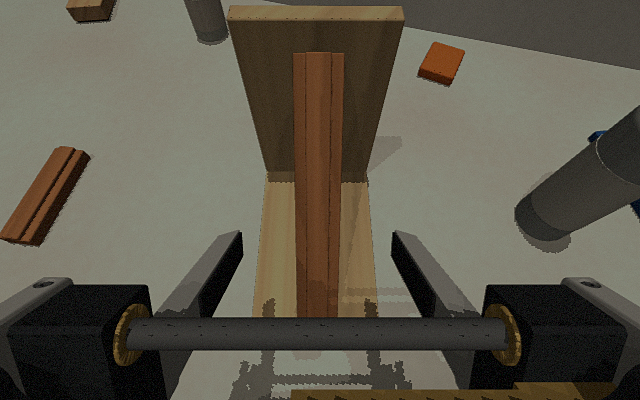

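Request:
step_arm:
  increments: "0 0 -3 0 0 0;0 0 -3 0 0 0;0 0 -3 0 0 0;0 0 0 0 -0.1 0;0 0 0 0 0 0"

```text
time: 12.8
tool_pos: [0.3866, -0.2516, 0.2271]
ee_rot: [3.14, -0.669, 0.308]
wrist_force: [-1.2, -0.6, -0.4]
width: 0.0938
```

```bash
python3 -c "
from h import *
o=get_obs();print(o['time'],o['tool_pos'],o['ee_rot'],o['joint_positions'].round(2))
a=snapshot('scene')
t=np.radians(45)
def home(x,z,th):
    t=np.radians(th);c,s=np.cos(t),np.sin(t)
    return [(x+u*c-w*s,v,z+u*s+w*c) for u,v,w in [(120,20,16),(120,-20,16),(120,10,21),(120,-10,21),(-120,10,21),(-120,-10,21),(-120,-20,16)]]
for dx in (0,-2.5):
  T=S.copy();T[:2]+=dx/1000*np.array([.954,.299])
  print(dx,((proj('scene',wpts(T,home(7,97,45)))-[140,235])*5).round(0).tolist())
cv2.imwrite('pics/p4.png',cv2.resize(a[235:335,140:280],None,fx=5,fy=5,interpolation=2)[:,:,::-1])
"
```

```text
12.8 [ 0.38663056 -0.25161703  0.22708303] [ 3.13954279 -0.66885424  0.30833266] [-1.21 -0.33  1.85  0.67  1.58  0.07]
0 [[592.0, 204.0], [522.0, 362.0], [559.0, 232.0], [524.0, 311.0], [150.0, 266.0], [118.0, 324.0], [115.0, 360.0]]
-2.5 [[582.0, 201.0], [512.0, 359.0], [549.0, 229.0], [514.0, 308.0], [143.0, 264.0], [111.0, 321.0], [108.0, 358.0]]
```

View pics/p4.png

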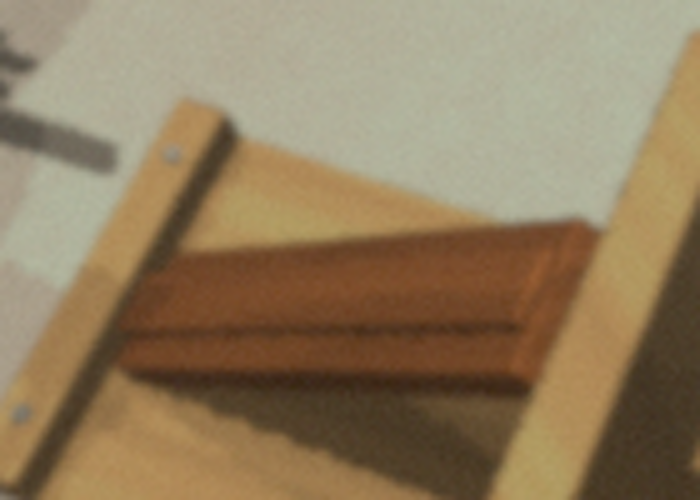

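```bash
python3 -c "
from bench import *
print(close_job())"
```

```text
the job is handed in; nothing more can be done
None
```

The strip is leaning on the stand with its foot on the base board against the stop batten and its head against the upright. It lies bead outwards and square to the stand, and I let go of it before handing in at about 13 s of the 42 s allowed.

- **How it was done:** I gripped the strip at mid-length and tilted it beside the stand. I lowered it until the foot touched the base, slid the foot to the batten, and leaned the head onto the upright. Each contact showed in the wrist force, which peaked at about 29 N. Then I eased off, opened the gripper and backed away.
- **What the last pictures showed:** after release, the strip rests at about 45° near the middle of the stand's width. I see no gap at the foot, and the gripper is clear. The offcut was never touched; it is in view and looks undisturbed, but I did not re-measure it.
- **What disagreed:**
  - The strip's corners were mostly 2–4 pixels off where my model put them in the scene camera. The earlier fits were already off by 1–2 pixels.
  - The batten was met about 3 mm further back than I had estimated.
  - I did not measure the gap at the head after release. That contact rests on the force reading before release and the pictures.

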